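# Latch the lid of the large cable junction box

## Task

On the larger (wider) of the two aluminium cable junction boxes, the lid still stands a few millimetres proud and its toggle latch is open. Swing the latch's wire loop over the raised lever towards the lid so that its bar drops behind the keeper's upturned lip, then press the lever fully down so that the lid is pulled tight and stays latched.

Things in the scene. Friction and masses are not known exactly. Their poses are not given: they have to be found in the camera images.
- jbox_pivot (a point): Lever pivot at the latch's middle, on the wider box (200 mm wide in y; the small one 110), 46 to 74 mm above the table. Axes: x level towards the lid, y along the pivot, z up; all offsets in mm from here. Keeper on the lid's front: tongue 30 wide in y, upturned lip x 36 to 40; with lid tight the lip's top is z 34, tongue's top z 25, lid edge x 64, lid top z 34; 8 higher while proud.
- jbox_bar (a point): Middle of the bar (10 mm thick, 64 long in y) of the latch's loop; rods at y +-25 swing it, 82 long, about a pin near x -25, z 12. Starts leaning 11 to 26 degrees back from upright, at a stop, on the robot's side of the lever and 15+ above its tip. Pushed (under 1 N) past upright to x over -15 it falls by itself onto the keeper, behind the lip if the lever is still up. Tight: x 45, z 30.
- jbox_lever (a joint): Lever angle, rad: 0 = shut, flat, pointing to -x (away from the lid); starts 1.15 to 1.35, standing up. Steel plate 34 mm wide, 5 thick, in plane with the pivot; at angle a its tip is at x = -76 cos a, z = 76 sin a. Stays where it is left; with the loop hooked, 5 to 15 N at 55 mm from the pivot press it down; past about 0.2 it stays shut. Hard stop at 0.
- jbox_lid (a joint): Lid opening, rad, about its hinge at the far edge, 185 mm behind the keeper: 0 = tight on the gasket. Springs hold it up at 0.042 (8 mm proud at the keeper) and raise it again unless latched. The box is 164 mm deep, bare aluminium, on timber and a dark base plate (top at z -34, 88 mm to the front of the pivot); a small tape roll lies on it beside the latch.

How it is judged:
By the outcome, as a careful person would: the job done as asked, in the order asked, and still so for the second after the job is handed in, with the robot touching nothing.
It also fails if it takes over 38 s, if anything falls off the work surface, if the arm or the gripper's body presses on something with over 40 N, if the wrist force passes 120 N, or if a joint passes its speed limit or range.

## Robot

A 6-joint arm with a two-finger parallel gripper is mounted at the origin on the work surface. World frame = base frame: x ahead of the robot, y to its left, z up, the work surface at z = 0. Lengths are in m, angles in rad, forces in N, time in s.
With the tool pointing down it reaches from about 0.275 to 0.725 m from the base axis. Payload 15.9 kg.
Tool frame: the origin (TCP) lies midway between the tips of the shut fingers; the grasp point (between the pads) lies 19 mm behind it; z points along the fingers, y is the line along which they close (so a half turn about z gives the same grasp; the last joint's range is limited). The gripper opens to 85 mm and grips with 20 to 120 N. Pads are 22 mm wide; open, the fingers measure 114 mm over their backs; the gripper's body (76 mm by 85 mm) begins 54 mm behind the grasp point. The pads swing forward as they close: fully open they stand 13 mm farther back than shut.
Start: joints at [-1.225, 0.213, -0.034, 1.323, 0, 1.571], TCP at [0.169, -0.47, 0.231] pointing down, gripper open.
Joint ranges: [-2.98, 2.98], [-0.74, 1.72], [-1.14, 1.35], [-2.1, 2.04], [-1.57, 1.44], [-3.14, 3.14]. Speed limits (rad/s): [1.89, 1.89, 2.39, 2.57, 3.14, 3.14].

## Interface

Orientations are given as a unit quaternion [x, y, z, w].
In Python, from cell import sense, viewer, job_done gives the robot as it stands. The module is installed in compiled form; this text tells all that it offers.
- The arm moves only by the shell command python3 -m crank 'ROWS'. ROWS is JSON, a list of rows, each a list of 5 numbers: the opening, from 0 (shut) to 1 (fully open), then the shift along the tool's x, y, z in cm, then the turn about the tool's z in degrees. A call has exactly 5 rows; each row is the pose to reach, as a shift and turn from the pose commanded when the call began, along the tool's axes at that moment; what a row does not reach only later rows make up. A row lasts 1/12 s, in which the tool goes at most 41.7 mm and 7.16 degrees, less where a joint would pass 70% of its speed; a pose out of reach is approached as far as the arm can. A call with a gripper value outside its range is refused whole. The fingers move at their own pace and stop on an object; the grip force is fixed at half the most. Time passes only in rows, so rows that repeat a pose let the fingers close, or fill a call up. It gives the time, the measured TCP pose, the force, the opening and the grip force at its end, in the units of the state.
- sense(): the state, without advancing time (a new reading comes with each control period).
- viewer.grab_frame(name): name is "side" or "top" or "wrist"; returns the picture (480x640x3 uint8, blue, green, red); there is no depth.
- viewer.calibration(name): a dict with "mtx" (3x3 intrinsics, pixels), "dist_coeffs" ([k1, k2, p1, p2, k3] as OpenCV has them; the pictures are not rectified), "world_from_camera" (4x4, takes a point from camera to world coordinates). Camera axes: x right, y up, looking along -z (the intrinsics and any distortion apply to the point x, -y, -z); pixel columns grow to the right and rows downward; lengths in m; the calibration is good to about 2 mm. A picture is of the moment at which its call begins: read the wrist's pose just before it. calibration takes no time and is no camera call; for the wrist camera it gives the pose at the moment of the call.
- job_done(): hands the job in; it is judged then, once.
The state is a dict: "time": time; "joint_pos": joint angles; "qvel": joint speeds; "joint_efforts": joint torques, N m; "position": TCP position; "ee_rot": TCP orientation; "wrist_force": force on the tool from outside, world axes, zero at the start; "moment": the same for the moment, N m; "grip_width": opening from 0.0 (shut) to 1.0 (fully open); "grip_force": force on a finger pad.
Only numpy, scipy, OpenCV 4.12 (cv2) and the standard library are available. Lean on these libraries where they do the work, as an engineer would, in place of code of your own. Each camera call takes 0.05 s, during which the arm holds its last target. There are 200 camera calls.

## Working session

There is one attempt and no reset: what is moved stays moved. The work goes in short steps, Python scripts to look and compute and a shell command to move; the robot and the scene stay as the last step left them, time stands still between calls to the robot, and variables do not carry over. Pictures are saved under pics/ and viewed, at most 10 in all, crops included, and the job is handed in when it is done.

```bash
mkdir -p pics; python3 - <<'E'
from cell import sense, viewer
import cv2,numpy as np
for n in ["side","top"]:
    cv2.imwrite(f"pics/{n}0.png",viewer.grab_frame(n))
    c=viewer.calibration(n);print(n,np.round(c["mtx"],1).tolist(),np.round(c["dist_coeffs"],3),np.round(c["world_from_camera"],3).tolist())
s=sense();print(s["time"],s["position"],s["ee_rot"],s["wrist_force"])
E
```

```text
side [[560.2, 0.0, 324.4], [0.0, 560.2, 240.2], [0.0, 0.0, 1.0]] [-0.022  0.     0.     0.     0.   ] [[-0.915, 0.309, -0.261, 0.371], [-0.404, -0.712, 0.575, 0.599], [-0.008, 0.631, 0.776, 0.937], [0.0, 0.0, 0.0, 1.0]]
top [[598.7, 0.0, 317.9], [0.0, 598.7, 237.6], [0.0, 0.0, 1.0]] [-0.092  0.     0.     0.     0.   ] [[0.013, 0.996, -0.092, 0.552], [-1.0, 0.013, -0.003, -0.001], [-0.001, 0.092, 0.996, 1.061], [0.0, 0.0, 0.0, 1.0]]
0.1 [ 0.16938707 -0.47011957  0.23087758] [ 9.85089747e-01  1.72040555e-01 -7.37655037e-05 -4.83032406e-04] [-0.37171203 -0.01125136  0.27248901]
```

View pics/top0.png

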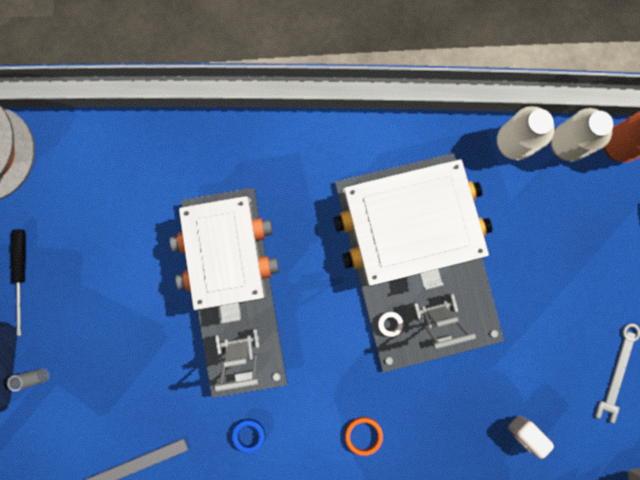

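View pics/side0.png

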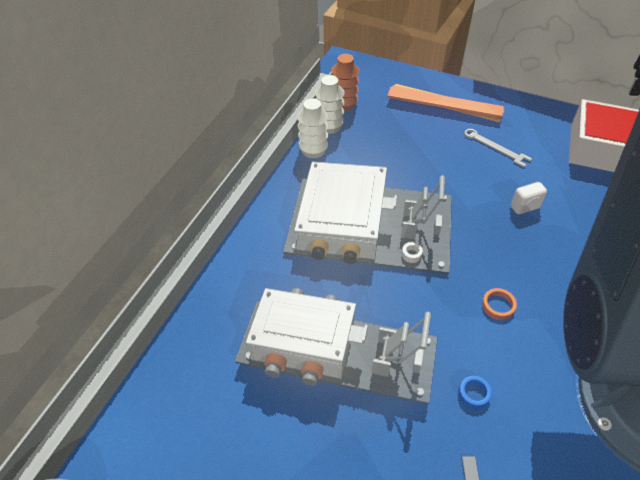

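The wider box is the right one in the top view, with its latch around (440,320), and the upper one in the side view, with its latch around (425,215). I'll enlarge both.

```bash
python3 - <<'E'
import cv2,numpy as np
t=cv2.imread("pics/top0.png")[250:380,350:510];s=cv2.imread("pics/side0.png")[165:285,370:470]
a=cv2.resize(t,None,fx=2.8,fy=2.8,interpolation=cv2.INTER_CUBIC);b=cv2.resize(s,None,fx=3.4,fy=3.4,interpolation=cv2.INTER_CUBIC)
o=np.zeros((420,800,3),np.uint8);o[:a.shape[0],:a.shape[1]]=a;o[:b.shape[0],455:455+b.shape[1]]=b
cv2.imwrite("pics/c0.png",o)
E
```

```text
(no output)
```

View pics/c0.png

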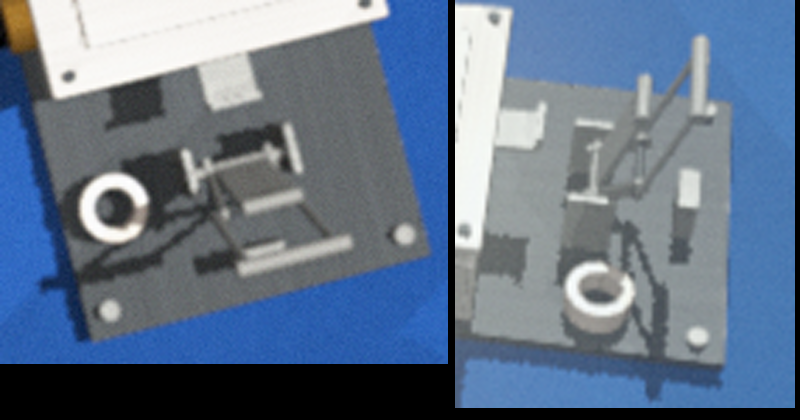

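```bash
cat > h.py <<'E'
import cv2,numpy as np
from cell import viewer
def ray(n,p):
    c=viewer.calibration(n);u=cv2.undistortPoints(np.array([[p]],float),np.array(c["mtx"]),np.array(c["dist_coeffs"]))[0,0]
    T=np.array(c["world_from_camera"]);d=T[:3,:3]@[u[0],-u[1],-1];return T[:3,3],d/np.linalg.norm(d)
def plane(n,p,z):
    o,d=ray(n,p);return o+d*(z-o[2])/d[2]
def tri(*obs):
    A=np.zeros((3,3));b=np.zeros(3);R=[ray(n,p) for n,p in obs]
    for o,d in R:
        M=np.eye(3)-np.outer(d,d);A+=M;b+=M@o
    x=np.linalg.solve(A,b);return x,max(np.linalg.norm((np.eye(3)-np.outer(d,d))@(x-o)) for o,d in R)
E
python3 - <<'E'
from h import *
t=lambda x,y:("top",(350+x/2.8,250+y/2.8)); s=lambda x,y:("side",(370+(x-455)/3.4,165+y/3.4))
np.set_printoptions(precision=4,suppress=True)
for k,a,b in [("barR",t(352,241),s(700,40)),("barL",t(240,268),s(697,112)),("bar",t(296,255),s(699,77)),("tip",t(273,199),s(644,95)),
 ("postR",t(292,148),s(596,123)),("postL",t(190,170),s(588,198)),("keeper",t(233,104),s(542,125)),("screwR",t(404,233),s(709,108)),("screwL",t(110,310),s(698,336)),
 ("lidc",t(68,77),s(464,231))]: print(k,*tri(a,b))
for p in [(90,340),(428,255)]: print(plane(*t(*p),0.02))
E
```

```text
barR [ 0.4892 -0.2445  0.1334] 0.0004630028233017002
barL [ 0.4739 -0.1813  0.1384] 7.727793537786093e-05
bar [ 0.4811 -0.2131  0.1345] 0.00016294718139166496
tip [ 0.5102 -0.2046  0.1153] 0.0004960586094248264
postR [ 0.5395 -0.2288  0.0548] 0.000993111203429277
postL [ 0.5251 -0.1676  0.0538] 0.00029683514882866745
keeper [ 0.5646 -0.1881  0.0822] 0.0004048290351816522
screwR [ 0.4846 -0.3092  0.0139] 0.0011346906284753911
screwL [ 0.4367 -0.1251  0.0121] 5.381806169251288e-06
lidc [ 0.5791 -0.0916  0.0799] 0.0002460632136391242
[ 0.4192 -0.112   0.02  ]
[ 0.4725 -0.3222  0.02  ]
```

```bash
cat >> h.py <<'E'
from cell import sense
from scipy.spatial.transform import Rotation as R
yaw=np.radians(14.2);ex=np.array([np.cos(yaw),np.sin(yaw),0]);ey=np.array([-np.sin(yaw),np.cos(yaw),0])
P=np.array([.5337,-.1986,.046])
def go(x,y,z):  # local mm -> shift in cm, turn deg
    s=sense();M=R.from_quat(s["ee_rot"]).as_matrix();w=P+(x*ex+y*ey)/1000+[0,0,z/1000]
    tx=M[:,0];print("shift cm",np.round(M.T@(w-s["position"])*100,2),"turn",np.round(np.degrees(np.arctan2(tx[1],tx[0])-yaw),2))
def loc():
    s=sense();d=s["position"]-P;print("t",s["time"],"loc mm",np.round([d@ex*1e3,d@ey*1e3,d[2]*1e3],1),"F",np.round(s["wrist_force"],1),s["grip_width"])
E
python3 -c "
from h import *
go(-90,0,150);go(-90,0,82);loc()"
```

```text
shift cm [ 34.52 -14.07   3.5 ] turn 5.61
shift cm [ 34.52 -14.07  10.3 ] turn 5.61
t 0.1 loc mm [-419.8 -173.9  184.9] F [-0.4 -0.   0.3] 0.9981486784285358
```

```bash
python3 -m crank '[[0,7,-2.8,0,5.6],[0,14,-5.6,1,5.6],[0,21,-8.4,2,5.6],[0,28,-11.2,3,5.6],[0,34.5,-14.1,3.5,5.6]]'; python3 -m crank '[[0,0,0,0,0],[0,0,0,0,0],[0,0,0,0,0],[0,0,0,0,0],[0,0,0,0,0]]'; python3 -c "
from h import *
loc();go(-90,0,82)"
```

```text
time: 0.52
position: [0.325, -0.3307, 0.2131]
ee_rot: [0.992, 0.123, -0.0, -0.0]
wrist_force: [0.9, 0.1, -0.0]
grip_width: 0.3
grip_force: 0.0
time: 0.93
position: [0.3234, -0.3331, 0.2135]
ee_rot: [0.992, 0.123, -0.0, 0.0]
wrist_force: [-0.5, 0.0, -0.0]
grip_width: 0.004
grip_force: 0.0
t 0.9333 loc mm [-236.9  -78.8  167.5] F [-0.5  0.  -0. ] 0.00398008241442066
shift cm [14.68 -7.91  8.55] turn -0.1
```

```bash
python3 -m crank '[[0,3.7,-2,0.5,0],[0,7.4,-4,1,0],[0,11,-6,1.7,0],[0,14.7,-7.9,1.7,0],[0,14.7,-7.9,1.7,0]]'; python3 -m crank '[[0,0,0,3,0],[0,0,0,5,0],[0,0,0,6.8,0],[0,0,0,6.8,0],[0,0,0,6.8,0]]'; python3 - <<'E'
from h import *
loc();go(-15,0,82)
a=viewer.grab_frame("side")[155:275,370:480];b=viewer.grab_frame("wrist")
o=np.zeros((480,800,3),np.uint8);o[:,:440]=cv2.resize(a,(440,480),interpolation=cv2.INTER_CUBIC);o[:270,440:]=cv2.resize(b,(360,270))
cv2.imwrite("pics/c1.png",o)
E
```

```text
time: 1.35
position: [0.4505, -0.2165, 0.1959]
ee_rot: [0.992, 0.125, 0.0, -0.001]
wrist_force: [0.0, -1.0, -0.6]
grip_width: -0.001
grip_force: 0.0
time: 1.77
position: [0.4464, -0.2202, 0.1284]
ee_rot: [0.992, 0.123, -0.001, -0.0]
wrist_force: [-0.4, 0.7, -0.1]
grip_width: 0.001
grip_force: 0.0
t 1.7667 loc mm [-89.9   0.5  82.4] F [-0.4  0.7 -0.1] 0.0007515185917777661
shift cm [7.49 0.04 0.03] turn -0.07
```

View pics/c1.png

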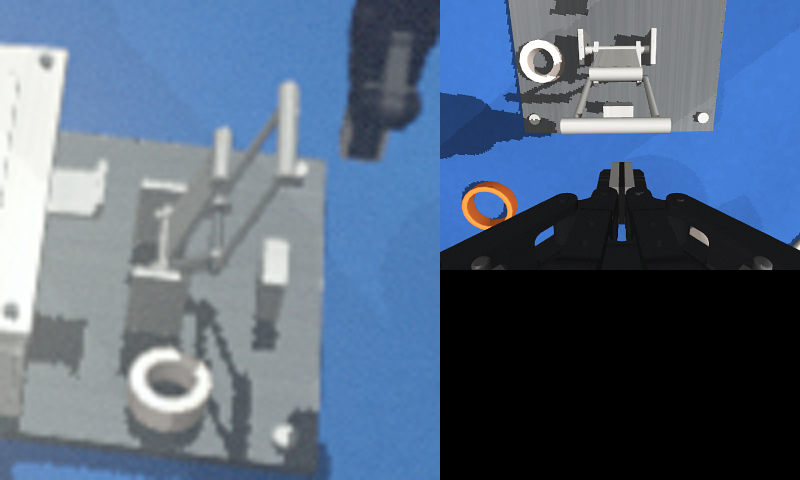

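The fingers are shut and centred in front of the bar (wrist crop: bar at (615,125), fingertip at (622,165)). I'll push towards the lid.

```bash
python3 -m crank '[[0,0.8,0,-0.1,0],[0,1.6,0,-0.2,0],[0,2.4,0,-0.2,0],[0,3.2,0,-0.2,0],[0,4,0,-0.2,0]]'; python3 -c "
from h import *
loc()";  python3 -m crank '[[0,0.7,0,0,0],[0,1.4,0,0,0],[0,2.1,0,0,0],[0,2.8,0,0,0],[0,2.8,0,0,0]]'; python3 - <<'E'
from h import *
loc()
a=viewer.grab_frame("side")[155:275,370:480];b=viewer.grab_frame("wrist")
o=np.zeros((480,800,3),np.uint8);o[:,:440]=cv2.resize(a,(440,480),interpolation=cv2.INTER_CUBIC);o[:270,440:]=cv2.resize(b,(360,270))
cv2.imwrite("pics/c2.png",o)
E
```

```text
time: 2.28
position: [0.4872, -0.2095, 0.1306]
ee_rot: [0.992, 0.124, 0.0, 0.0]
wrist_force: [0.5, 0.4, -0.5]
grip_width: -0.003
grip_force: 0.1
t 2.2833 loc mm [-47.8   0.9  84.6] F [ 0.5  0.4 -0.5] -0.0025625779690701166
time: 2.7
position: [0.5143, -0.2025, 0.1303]
ee_rot: [0.992, 0.124, 0.0, -0.0]
wrist_force: [0.5, 0.5, -0.6]
grip_width: -0.008
grip_force: 0.0
t 2.7 loc mm [-19.7   0.9  84.3] F [ 0.5  0.5 -0.6] -0.008482081361027169
```

View pics/c2.png

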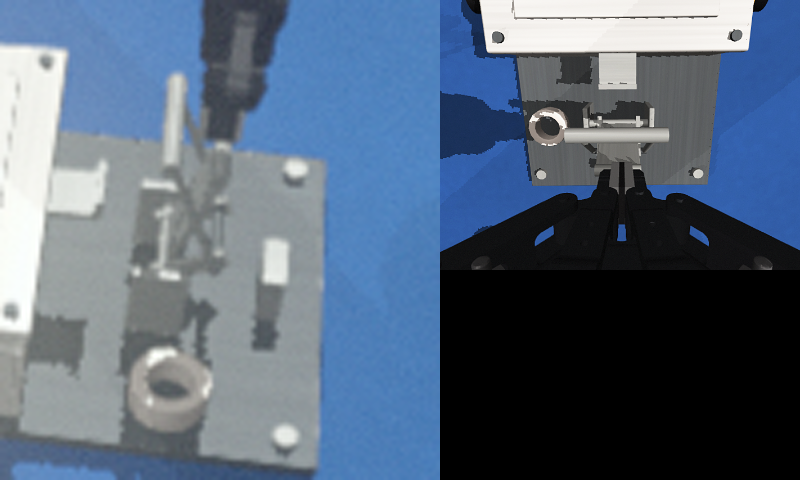

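The bar (side crop (173,120)) has passed upright and seems to be falling. I'll lift clear and look again.

```bash
python3 -m crank '[[0,0,0,-1,0],[0,0,0,-2,0],[0,0,0,-2,0],[0,0,0,-2,0],[0,0,0,-2,0]]' | head -2;  python3 -m crank '[[0,0,0,0,0],[0,0,0,0,0],[0,0,0,0,0],[0,0,0,0,0],[0,0,0,0,0]]' | head -2; python3 - <<'E'
from h import *
loc()
a=viewer.grab_frame("side")[155:275,370:480];b=viewer.grab_frame("wrist")[0:300,60:540]
o=np.zeros((480,800,3),np.uint8);o[:,:440]=cv2.resize(a,(440,480),interpolation=cv2.INTER_CUBIC);o[:225,440:]=cv2.resize(b,(360,225))
cv2.imwrite("pics/c3.png",o)
go(8,0,105);go(8,0,56)
E
```

```text
time: 3.22
position: [0.5132, -0.203, 0.1507]
time: 3.63
position: [0.5131, -0.2029, 0.1503]
t 3.6333 loc mm [-21.    0.9 104.3] F [ 0.4 -0.6  0.6] -0.0031638406771421156
shift cm [ 2.9   0.09 -0.06] turn 0.01
shift cm [2.9  0.09 4.84] turn 0.01
```

View pics/c3.png

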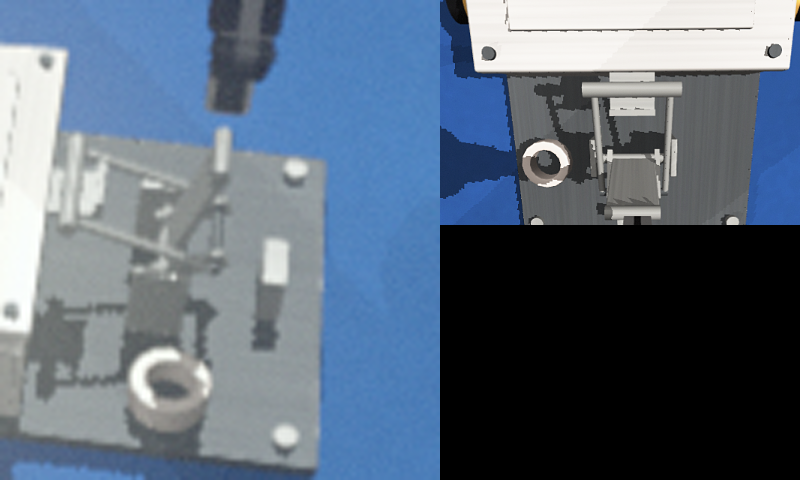

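The bar lies on the keeper, on the lid side of the lip (side crop bar (73,180), lip (100,190)), and the lever is still up. I'll go to the lid side of the lever, then press.

```bash
python3 -m crank '[[0,2.7,0.1,0,0],[0,2.7,0.1,0,0],[0,2.7,0.1,2,0],[0,2.7,0.1,4,0],[0,2.7,0.1,4.8,0]]' | head -2; python3 -m crank '[[0,0,0,0,0],[0,-0.5,0,0,0],[0,-1,0,0.1,0],[0,-1.6,0,0.4,0],[0,-2.2,0,0.7,0]]';python3 -c "
from h import *
loc();go(-34.6,0,34.2);go(-40.5,0,24.5);go(-44.4,0,13.8)"
```

```text
time: 4.15
position: [0.5386, -0.1968, 0.1002]
time: 4.57
position: [0.5186, -0.2031, 0.0965]
ee_rot: [0.992, 0.124, 0.001, 0.001]
wrist_force: [3.5, 1.1, 3.1]
grip_width: -0.0
grip_force: 2.0
t 4.5667 loc mm [-15.8  -0.7  50.5] F [3.5 1.1 3.1] -0.0003508290854705092
shift cm [-1.89 -0.07  1.63] turn 0.01
shift cm [-2.48 -0.07  2.6 ] turn 0.01
shift cm [-2.87 -0.07  3.67] turn 0.01
```

Contact, with low force. Continuing down the arc.

```bash
python3 -m crank '[[0,-0.5,0,0.3,0],[0,-1,0,0.7,0],[0,-1.5,0,1.2,0],[0,-1.9,0,1.6,0],[0,-2.2,0,2.1,0]]';  python3 -c "
from h import *
loc();go(-40.5,0,24.5);go(-44.4,0,13.8);go(-46,0,6)"
```

```text
time: 4.98
position: [0.4966, -0.2085, 0.0746]
ee_rot: [0.992, 0.124, 0.0, 0.0]
wrist_force: [-0.8, -1.1, 7.5]
grip_width: 0.002
grip_force: 3.1
t 4.9833 loc mm [-38.4  -0.5  28.6] F [-0.8 -1.1  7.5] 0.0020901433838512724
shift cm [-0.21 -0.05  0.41] turn -0.0
shift cm [-0.6  -0.05  1.48] turn -0.0
shift cm [-0.76 -0.05  2.26] turn -0.0
```

```bash
python3 -m crank '[[0,-0.2,0,0.4,0],[0,-0.4,0,0.9,0],[0,-0.6,0,1.4,0],[0,-0.7,0,1.8,0],[0,-0.7,0,2.1,0]]';  python3 -c "
from h import *
loc()"
```

```text
time: 5.4
position: [0.4894, -0.2099, 0.053]
ee_rot: [0.992, 0.124, -0.0, 0.0]
wrist_force: [-1.8, -2.0, 3.1]
grip_width: 0.003
grip_force: 1.6
t 5.4 loc mm [-45.7  -0.1   7. ] F [-1.8 -2.   3.1] 0.002605496392528786
```

```bash
python3 -m crank '[[0,0,0,0.1,0],[0,0,0,0.2,0],[0,0,0,0.3,0],[0,0,0,0.4,0],[0,0,0,0.4,0]]'|grep -E "pos|wrist";  python3 -m crank '[[0,0,0,0.05,0],[0,0,0,0.1,0],[0,0,0,0.1,0],[0,0,0,0.1,0],[0,0,0,0.1,0]]'|grep -E "pos|wrist"
```

```text
position: [0.49, -0.2096, 0.0495]
wrist_force: [-3.1, 0.7, 4.0]
position: [0.49, -0.2097, 0.0493]
wrist_force: [-8.5, 0.9, 19.7]
```

```bash
python3 -m crank '[[0,0,0,0.03,0],[0,0,0,0.05,0],[0,0,0,0.05,0],[0,0,0,0.05,0],[0,0,0,0.05,0]]'|grep -E "pos|wrist";  python3 -m crank '[[0,0,0,-0.5,0],[0,0,0,-2,0],[0,0,0,-5,0],[0,0,0,-8,0],[0,0,0,-10,0]]'|grep -E "pos|wrist"; python3 -m crank '[[0,-3,0,0,0],[0,-6,0,0,0],[0,-9,0,0,0],[0,-9,0,0,0],[0,-9,0,0,0]]'|grep -E "pos|wrist"
python3 - <<'E'
from h import *
loc()
a=viewer.grab_frame("side")[155:275,370:480];b=viewer.grab_frame("top")[250:380,350:510]
o=np.zeros((480,800,3),np.uint8);o[:,:440]=cv2.resize(a,(440,480),interpolation=cv2.INTER_CUBIC);o[:292,440:]=cv2.resize(b,(360,292),interpolation=cv2.INTER_CUBIC)
cv2.imwrite("pics/c4.png",o)
E
```

```text
position: [0.4901, -0.2097, 0.0492]
wrist_force: [-11.6, 3.5, 27.5]
position: [0.4907, -0.2097, 0.1505]
wrist_force: [1.2, -1.4, 0.2]
position: [0.4022, -0.232, 0.1483]
wrist_force: [0.4, -0.2, 0.1]
t 7.4833 loc mm [-135.7   -0.2  102.3] F [ 0.4 -0.2  0.1] 0.0015513955625139175
```

View pics/c4.png

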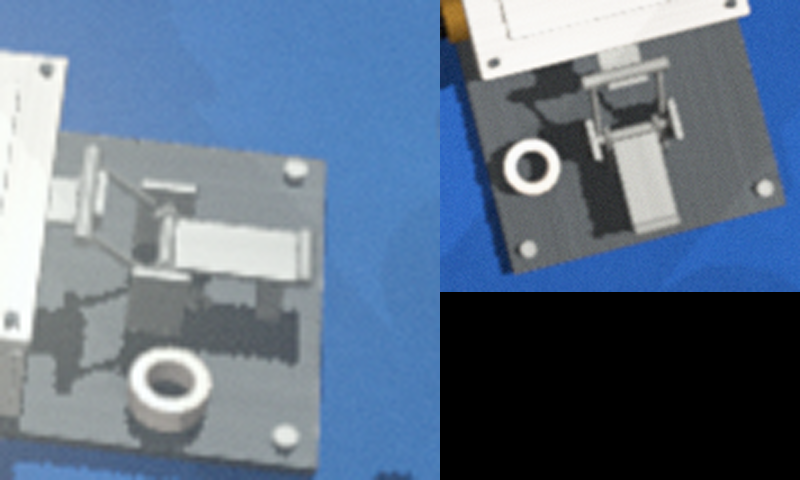

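The lever lies flat (side crop (240,250)), the bar (90,190) sits behind the lip (100,192), and the lid edge has dropped. The robot is clear, so I'm handing in.

```bash
python3 -c "
from cell import job_done;print(job_done())"
```

```text
the job is handed in; nothing more can be done
None
```

The wider box is latched: the bar sits behind the keeper's lip, the lever is pressed flat to its stop and the lid is pulled down, handed in at about 7.6 s with the robot clear; no verdict was returned.

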